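# Close the card leaf of a registration board over a lino block

### The arm

A 7-joint arm with a two-finger parallel gripper is mounted at the origin on the work surface; the furniture and walls round the work are solid. World frame = base frame: x ahead of the robot, y to its left, z up, the work surface at z = 0. Lengths are in m, angles in degrees, forces in N, time in s.
With the tool pointing down it reaches from about 0.4 to 0.9 m from the base axis. Payload 5.5 kg.
Tool frame: the origin (TCP) lies at the very end of the fingers, on their centre line; the grasp point (between the pads) lies 19 mm behind it; z points along the fingers, y is the line along which they close (so a half turn about z gives the same grasp; the last joint's range is limited). The gripper opens to 92 mm and grips with 3 to 60 N. Pads are 19 mm wide; open, the fingers measure 130 mm over their backs; the gripper's body (75 mm by 190 mm) begins 47 mm behind the grasp point.
Start: joints at [90.768, 28.699, -24.465, 88.831, 12.651, 65.22, -12.049], TCP at [0.161, -0.63, 0.227] pointing down, gripper open.
Joint ranges: [-164.97, 164.97], [-17.58, 116.51], [-87.97, 89.64], [11.32, 138.91], [-80.73, 260.73], [10.89, 115.49], [-147.41, 147.41]. Speed limits (degrees/s): [147.25, 147.25, 180, 180, 180, 180, 180].

### API

Orientations are given as a 3x3 rotation matrix whose columns are the frame's x, y, z axes.
In Python, from station import robot, get_image, calibration gives the robot as it stands. The module is installed in compiled form; this text tells all that it offers.
- The arm moves only by the tool arm_command, never from a script. Its argument "rows" is a list of rows, each an object with "translation": the shift along the tool's x, y, z in m, a list of three; "turn": the turn, a rotation vector about the tool's x, y, z in rad, a list of three; "gripper": the closure, from 0 (fully open) to 1 (shut). A call has 1 to 20 rows; each row is the pose to reach, as a shift and turn from the pose commanded when the call began, along the tool's axes at that moment; what a row does not reach only later rows make up. A row lasts 1/12 s, in which the tool goes at most 41.7 mm and 7.16 degrees, less where a joint would pass 70% of its speed; a pose out of reach is approached as far as the arm can. A call with a gripper value outside its range is refused whole. The fingers move at their own pace and stop on an object; "squeeze" is the grip in N (left out, the last holds). Time passes only in rows, so rows that repeat a pose let the fingers close. It gives the time, the measured TCP pose, the force, the opening and the grip force at its end, in the units of the state.
- robot.get_state(): the state, without advancing time (a new reading comes with each control period).
- get_image(name): name is "side" or "top"; returns the picture (400x640x3 uint8, red, green, blue); there is no depth.
- calibration(name): a dict with "intrinsics" (3x3 intrinsics, pixels), "D" ([k1, k2, p1, p2, k3] as OpenCV has them; the pictures are not rectified), "world_from_camera" (4x4, takes a point from camera to world coordinates). Camera axes: x right, y down, z forward; pixel columns grow to the right and rows downward; lengths in m; the calibration is good to about 2 mm. A picture is of the moment at which its call begins. calibration takes no time and is no camera call.
- robot.close_job(): hands the job in; it is judged then, once.
The state is a dict: "t": time; "qpos": joint angles; "qvel": joint speeds; "joint_efforts": joint torques, N m; "position": TCP position; "ee_rot": TCP orientation; "wrist_force": force on the tool from outside, world axes, zero at the start; "moment": the same for the moment, N m; "finger_gap": opening from 0.0 (shut) to 1.0 (fully open); "finger_force": force on a finger pad.
Only numpy, scipy, OpenCV 4.12 (cv2) and the standard library are available. Lean on these libraries where they do the work, as an engineer would, in place of code of your own. Each camera call takes 0.05 s, during which the arm holds its last target. There are 200 camera calls.

### The job

Get the registration board ready for a print: with a fingertip, gently push the lino block along its channel until it sits against the metal stop at the far end, then turn the hinged leaf right over its spine and press it down so that it lies flat over the block. Only push and press: do not pick the block up, touch the leaf only on its bare grey back and edges, never on the white card, and leave the things standing around undisturbed.

Things in the scene. Friction and masses are not known exactly. Their poses are not given: they have to be found in the camera images.
- board: Plywood registration board fixed to the table, 190 (its x) x 190 (its y, from -85 to +105) x 8 mm. Origin on the table surface under the middle of the hinged spine; x runs along the spine away from the robot, z up. Right of the spine (-y), at y = -70 mm, a wooden rest bar, top 31.5 mm above the table; left of it (+y) the block's channel. Spine block 18 mm wide.
- channel (a point): Middle of the channel's floor, 8 mm above the table (board x = 0, y = +62 mm). Two wooden rails, 69 mm apart and 8 mm high, run along the board's x; the near end is open, the far end closed by the stop. Its axes are the board's.
- stop (a point): Point on the near face of the metal stop that closes the channel's far (+x) end, on the channel's centre line at floor level (board x = +75 mm, y = +62 mm, z = 8 mm). The stop is 14 mm high above the floor and 69 mm wide. Its axes are the board's.
- block: Loose lino printing block lying in the channel, brown carved top, wooden sides, 95 (along the channel, its x) x 65 x 21 mm, about 0.12 kg; origin at the centre of its underside. It starts 25 to 60 mm short of the stop. Home means its far face touches the stop: its origin then lies 47.5 mm before the stop point.
- hinge (a point): Middle of the leaf's hinge axis, 34 mm above the table, over the board's origin; the axis runs along the board's x.
- leaf (a joint): Turn of the leaf about the hinge, rad. 0: open, level out to the right (board -y); 1.57: upright; 3.14: turned over, level out to the left, at its end stop, 1 mm above the block. It starts ajar, 0.15 to 0.7. The hinge is stiff (about 0.2 N m): the leaf stays where it is left and takes about 1 to 3 N at its free edge.
- leaf_edge (a point): Middle of the leaf's free edge, 135 mm from the hinge axis, at mid-thickness. The leaf is a grey rigid panel, 150 mm long along the spine, 5 mm thick, from 8 to 135 mm off the axis. Open, it overhangs the board's right side by 50 mm with bare table below, its bare grey back facing down; turned over, the back faces up.
- card (a point): Middle of the white stiff card fixed on the leaf's other face (up while the leaf is open, down once it is turned over): 140 x 107 x 1.5 mm, reaching from 24 to 131 mm off the hinge axis. The point is on the card's outer surface, z away from the leaf. The robot must not touch the card.
- baren: Bystander: wooden rubbing disc with a knob, 108 mm across, 48 mm high, to the left of the board. Origin under its centre.
- tin: Bystander: ink tin, 68 mm across, 51 mm high, beyond the board or to its right. Origin under its centre.
- jar: Bystander: jar with a lid, 67 mm across, 102 mm high, to the right of the board or beyond it. Origin under its centre.
- file_rack: Fixed wire rack with upright boards in it, just beyond the board's right half: 180 (its x) x 250 (its y) mm, about 200 mm high. Origin at the middle of its foot, on the table. Keep the gripper's body clear of it.
Not all that is in view belongs to the job. What is shaped like the block but turquoise is not meant.

How it is judged (in metres and radians):
On the way:
1. the block is against the stop while the leaf is still open (x of block in the frame of stop above -0.0515 m and angle between the x axis of block and the x axis of board, either way round below 0.08 rad and value of joint leaf below 1.57 rad), for 0.2 s.
At the end, for the whole second after the job is handed in: The leaf lies turned over within 0.07 rad of its end stop, at rest; the block lies flat in the channel within 5 mm of the stop and square to it within 0.08 rad (value of joint leaf above 3.07 rad and velocity of joint leaf below 0.05 rad/s and x of block in the frame of stop above -0.0525 m and angle between the x axis of block and the x axis of board, either way round below 0.08 rad and z of block in the frame of board below 0.012 m and horizontal distance between block and stop below 0.054 m and linear speed of block below 0.01 m/s); the robot touches nothing.
It fails at once if the robot touches the white card (contact force between any of the fingers, the arm and leaf_c1 above 0.3 N).
It fails at once if the block is lifted (z of block in the frame of board above 0.018 m).
It fails at once if the rubbing disc, tin or jar is moved by more than 20 mm or tipped (distance of any of baren, tin, jar from where it was at the start of the episode above 0.02 m or angle between any of tin, jar's own z axis and vertical above 0.4 rad).
It fails at once if the block is rammed (pushed with over 40 N) (contact force between the fingers and block above 40 N).
It also fails if it takes over 64 s, if anything falls off the work surface, if the arm or the gripper's body presses on something with over 40 N, if the wrist force passes 120 N, or if a joint passes its speed limit or range.

## Working session

There is one attempt and no reset: what is moved stays moved. The work goes in short steps, Python scripts to look and compute and a tool call to move; the robot and the scene stay as the last step left them, time stands still between calls to the robot, and variables do not carry over. Pictures are saved under pics/ and viewed, at most 10 in all, crops included, and the job is handed in when it is done.

Besides the shell and the picture viewer there is one more tool, called as name([rows], argument=value, ...), one row to a line, values as JSON. arm_command: Moves the arm, as the interface text tells. Its arguments: {"type":"object","properties":{"rows":{"type":"array","items":{"type":"object","properties":{"translation":{"type":"array","items":{"type":"number"}},"turn":{"type":"array","items":{"type":"number"}},"gripper":{"type":"number"}}}},"squeeze":{"type":"number"}},"required":["rows"]}

```bash
mkdir -p pics
cat > h.py <<'E'
import numpy as np, cv2
from station import robot, get_image, calibration
def ray(n,px):
    c=calibration(n); K=np.array(c["intrinsics"]);D=np.array(c["D"]);T=np.array(c["world_from_camera"])
    p=cv2.undistortPoints(np.array(px,float).reshape(-1,1,2),K,D).reshape(-1,2)
    d=np.c_[p,np.ones(len(p))]@T[:3,:3].T
    return T[:3,3],d
def onz(n,px,z):
    o,d=ray(n,px); return o+d*((z-o[2])/d[:,2])[:,None]
def proj(n,P):
    c=calibration(n);T=np.linalg.inv(np.array(c["world_from_camera"]))
    r=cv2.Rodrigues(T[:3,:3])[0]
    return cv2.projectPoints(np.array(P,float).reshape(-1,1,3),r,T[:3,3],np.array(c["intrinsics"]),np.array(c["D"]))[0].reshape(-1,2)
def shot(n,f):
    im=get_image(n); cv2.imwrite("pics/"+f,im[:,:,::-1]); return im
E
python3 - <<'E'
from h import *
shot("top","t1.png");shot("side","s1.png")
for n in("top","side"): print(n,np.round(np.array(calibration(n)["world_from_camera"]),3).tolist())
s=robot.get_state();print(s["t"],s["position"],np.round(s["ee_rot"],3),s["wrist_force"],s["finger_gap"])
E
```

```text
top [[-0.01, -0.991, 0.135, 0.406], [-1.0, 0.012, 0.015, 0.249], [-0.016, -0.135, -0.991, 1.226], [0.0, 0.0, 0.0, 1.0]]
side [[0.943, 0.23, -0.241, 0.89], [0.333, -0.636, 0.696, -0.75], [0.007, -0.737, -0.676, 1.033], [0.0, 0.0, 0.0, 1.0]]
0.1 [ 0.16048122 -0.62922181  0.22578071] [[ 0.969  0.247 -0.   ]
 [ 0.247 -0.969  0.002]
 [ 0.    -0.002 -1.   ]] [ 0.63610243 -0.99643511  0.78355255] 0.9979216941804464
```

View pics/t1.png

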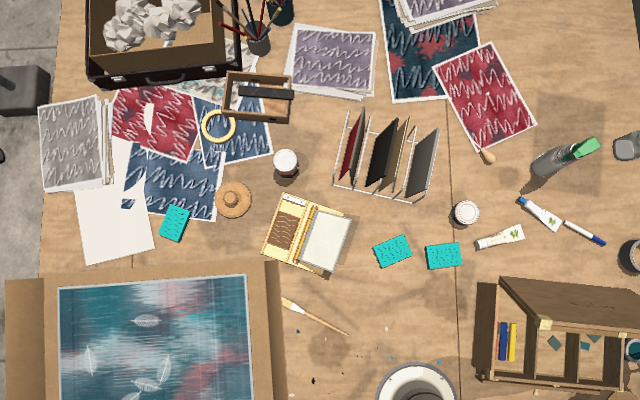

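View pics/s1.png

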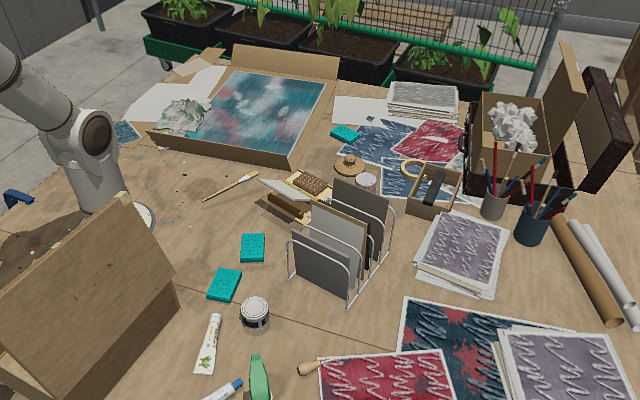

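The top view shows the board at about (305,235), with the carved brown block at (283,232). Block-shaped candidates are the brown one (283,232) and turquoise ones at (174,223), (392,250) and (443,255), so I choose the brown. The baren is at (234,200), one lidded cylinder at (286,163), another at (466,212), and the rack at (385,155). Next is a close crop to check the choice.

Run:
```python
from h import *
im=cv2.imread("pics/t1.png");a=cv2.resize(im[180:285,250:365],None,fx=5,fy=5,interpolation=cv2.INTER_CUBIC)
cv2.imwrite("pics/t1c.png",a)
im=cv2.imread("pics/s1.png");a=cv2.resize(im[150:250,245:365],None,fx=5,fy=5,interpolation=cv2.INTER_CUBIC)
cv2.imwrite("pics/s1c.png",a)
print(onz("top",[[305,235],[286,163],[234,200],[466,212]],0))
```

```text
[[ 0.47554797  0.30577581  0.        ]
 [ 0.6894246   0.36094898  0.        ]
 [ 0.58045244  0.51421627  0.        ]
 [ 0.5368289  -0.16428903  0.        ]]
```

View pics/t1c.png

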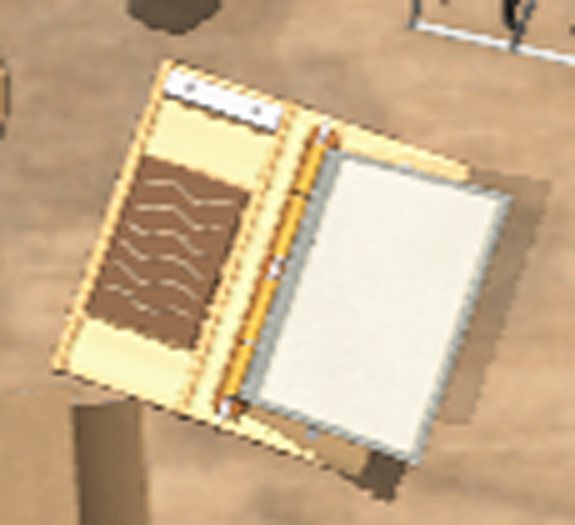

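View pics/s1c.png

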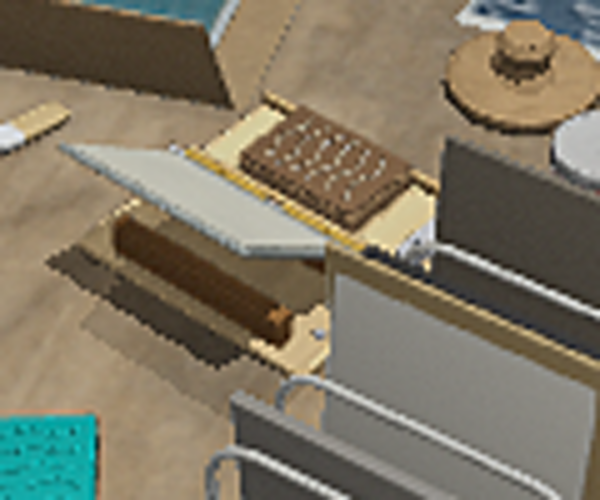

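The crop confirms the brown carved block in the cream channel, with the white stop at crop (222,98). The spine runs (325,130) to (228,408). The white card faces up, on a leaf ajar to the right whose free edge runs (510,200) to (415,460).

```bash
cat >> h.py <<'E'
def cr(p): return np.array(p,float)/5+[250,180]-0.4
E
python3 - <<'E'
from h import *
L=onz("top",cr([[165,62],[55,370]]),0.016)
B=onz("top",cr([[145,155],[250,190],[195,350],[88,318]]),0.029)
S=onz("top",cr([[325,130],[228,408]]),0.034)
print(L,np.linalg.norm(L[0]-L[1]));print(B,[np.linalg.norm(B[i]-B[i-1]) for i in range(4)],B.mean(0));print(S,np.linalg.norm(S[0]-S[1]))
for A in(L[0]-L[1],S[0]-S[1],B[0]+B[1]-B[2]-B[3]): print(np.degrees(np.arctan2(A[1],A[0])))
th=np.arctan2(*(L[0]-L[1]+S[0]-S[1])[[1,0]])
ex=np.array([np.cos(th),np.sin(th),0]);ey=np.array([-ex[1],ex[0],0])
# origin from spine mid and left edge mid
o1=S.mean(0);o2=L.mean(0)-0.105*ey
print("o",o1,o2)
o=(o1+o2)/2;o[2]=0
print("th",np.degrees(th),"block",(B.mean(0)-o)@ex,(B.mean(0)-o)@ey)
st=onz("top",cr([[165,95],[276,130]]),0.022)
print("stop",[((p-o)@ex,(p-o)@ey) for p in st])
# leaf free edge corners: top view rays to plane x=+-75
for c,x in(([510,200],.075),([415,460],-.075)):
    q,d=ray("top",[cr(c)]);d=d[0];k=(x-(q-o)@ex)/(d@ex);
    q0=q-o
    for z in(.05,.07,.09,.11): 
        p=q0+d*((z-q0[2])/d[2]); print(c,z,p@ex,p@ey)
print("other things")
for n,p,z in(("jar",[286,155],.102),("tin",[466,210],.051),("baren",[234,198],.02)):
    w=onz("top",[p],z)[0];print(n,w,(w-o)@ex,(w-o)@ey)
E
```

```text
[[0.59986851 0.36931317 0.016     ]
 [0.42295748 0.43201322 0.016     ]] 0.18769339127309134
[[0.54421461 0.37938801 0.029     ]
 [0.52348669 0.31950084 0.029     ]
 [0.43328191 0.35093229 0.029     ]
 [0.45184157 0.41151251 0.029     ]] [np.float64(0.09779960757838904), np.float64(0.06337285978068848), np.float64(0.09552402658870301), np.float64(0.06335947720699425)] [0.4882062  0.36533341 0.029     ]
[[0.55672992 0.27642269 0.034     ]
 [0.40071105 0.33207507 0.034     ]] 0.16564744423203373
-19.515126007356287
-19.631465078416607
-19.19317778754673
o [0.47872048 0.30424888 0.034     ] [0.47624296 0.30172853 0.016     ]
th -19.56966617766814 block -0.01077755694371191 0.062335548743333184
stop [(np.float64(0.07427423564773455), np.float64(0.09613244751115552)), (np.float64(0.07580080073361632), np.float64(0.028898794898851766))]
[510, 200] 0.05 0.07799119920887848 -0.10992957154058161
[510, 200] 0.07 0.07582795764639474 -0.10932968624020586
[510, 200] 0.09 0.07366471608391102 -0.10872980093983015
[510, 200] 0.11 0.0715014745214273 -0.1081299156394544
[415, 460] 0.05 -0.07488564139033589 -0.10593275757291883
[415, 460] 0.07 -0.07444851338557318 -0.1054008563659265
[415, 460] 0.09 -0.07401138538081047 -0.10486895515893414
[415, 460] 0.11 -0.07357425737604775 -0.1043370539519418
other things
jar [0.68817441 0.35166542 0.102     ] 0.18221761066060885 0.1164369979576816
tin [ 0.53701528 -0.1474059   0.051     ] 0.2069555249990818 -0.4044365926366462
baren [0.58345701 0.50999035 0.02      ] 0.030517847855296244 0.23054089060370606
```

```bash
cat >> h.py <<'E'
O=np.array([.4775,.303,0]);TH=np.radians(-19.55)
EX=np.array([np.cos(TH),np.sin(TH),0]);EY=np.array([-EX[1],EX[0],0]);EZ=np.array([0,0,1.])
from scipy.spatial.transform import Rotation as Ro
RT=np.c_[EX,-EY,-EZ][:,[1,0,2]]; RT=np.c_[-np.cross(EX,EZ)*0+np.cross(EX,-EZ),EX,-EZ]  # x=y×z
def W(x,y,z): return O+x*EX+y*EY+z*EZ
def rel(P,R=RT):
    s=robot.get_state();R0=np.array(s["ee_rot"]);p=np.array(s["position"])
    return np.round(R0.T@(np.array(P)-p),4).tolist(),np.round(Ro.from_matrix(R0.T@R).as_rotvec(),4).tolist()
def st():
    s=robot.get_state();d=np.array(s["position"])-O
    F=np.array(s["wrist_force"]);
    print("t",s["t"],"board xyz",np.round([d@EX,d@EY,d[2]],4),"F",np.round([F@EX,F@EY,F[2]],2),"q",np.round(s["qpos"],0),"gap",s["finger_gap"])
E
python3 - <<'E'
from h import *
print(RT,np.linalg.det(RT))
for P in([.16,-.63,.42],[.42,-.42,.42],[.57,-.1,.42],[.52,.2,.42],W(-.11,.062,.3)): print(P,rel(P))
st()
E
```

```text
[[ 0.33462934  0.94234983 -0.        ]
 [ 0.94234983 -0.33462934 -0.        ]
 [-0.          0.         -1.        ]] 1.0
[0.16, -0.63, 0.42] ([-0.0006, 0.0003, -0.1942], [-0.0016, -0.0009, -0.9798])
[0.42, -0.42, 0.42] ([0.3032, -0.1389, -0.194], [-0.0016, -0.0009, -0.9798])
[0.57, -0.1, 0.42] ([0.5276, -0.4119, -0.1935], [-0.0016, -0.0009, -0.9798])
[0.52, 0.2, 0.42] ([0.5534, -0.7149, -0.1929], [-0.0016, -0.0009, -0.9798])
[0.39458854 0.39823492 0.3       ] ([0.4808, -0.9378, -0.0725], [-0.0016, -0.0009, -0.9798])
t 0.1 board xyz [ 0.0132 -0.9846  0.2258] F [ 0.93 -0.73  0.78] q [ 91.  29. -24.  89.  13.  65. -12.] gap 0.9979216941804464
```

arm_command([
  {"translation": [0,0,-0.194],"turn": [0,0,0],"gripper": 1},
  {"translation": [0,0,-0.194],"turn": [0,0,0],"gripper": 1},
  {"translation": [0,0,-0.194],"turn": [0,0,0],"gripper": 1},
  {"translation": [0,0,-0.194],"turn": [0,0,0],"gripper": 1},
  {"translation": [0,0,-0.194],"turn": [0,0,0],"gripper": 1},
  {"translation": [0,0,-0.194],"turn": [0,0,0],"gripper": 1},
  {"translation": [0.303,-0.139,-0.194],"turn": [0,0,-0.1],"gripper": 1},
  {"translation": [0.303,-0.139,-0.194],"turn": [0,0,-0.1],"gripper": 1},
  {"translation": [0.303,-0.139,-0.194],"turn": [0,0,-0.2],"gripper": 1},
  {"translation": [0.303,-0.139,-0.194],"turn": [0,0,-0.2],"gripper": 1},
  {"translation": [0.303,-0.139,-0.194],"turn": [0,0,-0.2],"gripper": 1},
  {"translation": [0.303,-0.139,-0.194],"turn": [0,0,-0.2],"gripper": 1},
  {"translation": [0.303,-0.139,-0.194],"turn": [0,0,-0.2],"gripper": 1},
  {"translation": [0.303,-0.139,-0.194],"turn": [0,0,-0.2],"gripper": 1},
  {"translation": [0.303,-0.139,-0.194],"turn": [0,0,-0.2],"gripper": 1},
  {"translation": [0.303,-0.139,-0.194],"turn": [0,0,-0.2],"gripper": 1},
], squeeze=20)

```text
t: 1.43
position: [0.4226, -0.4169, 0.4203]
ee_rot: [[0.897, 0.441, 0.0], [0.441, -0.897, 0.001], [0.001, -0.001, -1.0]]
wrist_force: [-0.8, -0.8, 0.3]
finger_gap: 0.005
finger_force: 0.0
```

Run:
```python
from h import *
st();print(robot.get_state()["position"])
for P in([.57,-.1,.42],[.52,.2,.42],W(-.11,.062,.3)): print(P,rel(P))
```

```text
t 1.4333 board xyz [ 0.1892 -0.6967  0.4203] F [-0.46 -1.    0.26] q [ 69.  17. -36.  81.  10.  85. -30.] gap 0.004612491278947915
[ 0.42260002 -0.4168799   0.42030289]
[0.57, -0.1, 0.42] ([0.2721, -0.2193, 0.0007], [-0.0006, -0.0011, -0.7725])
[0.52, 0.2, 0.42] ([0.3597, -0.5106, 0.0011], [-0.0006, -0.0011, -0.7725])
[0.39458854 0.39823492 0.3       ] ([0.3345, -0.7437, 0.1213], [-0.0006, -0.0011, -0.7725])
```

arm_command([
  {"translation": [0.272,-0.219,0],"turn": [0,0,-0.1],"gripper": 1},
  {"translation": [0.272,-0.219,0],"turn": [0,0,-0.2],"gripper": 1},
  {"translation": [0.272,-0.219,0],"turn": [0,0,-0.3],"gripper": 1},
  {"translation": [0.272,-0.219,0],"turn": [0,0,-0.4],"gripper": 1},
  {"translation": [0.272,-0.219,0],"turn": [0,0,-0.4],"gripper": 1},
  {"translation": [0.272,-0.219,0],"turn": [0,0,-0.4],"gripper": 1},
  {"translation": [0.272,-0.219,0],"turn": [0,0,-0.4],"gripper": 1},
  {"translation": [0.272,-0.219,0],"turn": [0,0,-0.4],"gripper": 1},
  {"translation": [0.272,-0.219,0],"turn": [0,0,-0.4],"gripper": 1},
  {"translation": [0.36,-0.511,0],"turn": [0,0,-0.773],"gripper": 1},
  {"translation": [0.36,-0.511,0],"turn": [0,0,-0.773],"gripper": 1},
  {"translation": [0.36,-0.511,0],"turn": [0,0,-0.773],"gripper": 1},
  {"translation": [0.36,-0.511,0],"turn": [0,0,-0.773],"gripper": 1},
  {"translation": [0.36,-0.511,0],"turn": [0,0,-0.773],"gripper": 1},
  {"translation": [0.36,-0.511,0],"turn": [0,0,-0.773],"gripper": 1},
  {"translation": [0.36,-0.511,0],"turn": [0,0,-0.773],"gripper": 1},
  {"translation": [0.36,-0.511,0],"turn": [0,0,-0.773],"gripper": 1},
  {"translation": [0.36,-0.511,0],"turn": [0,0,-0.773],"gripper": 1},
])

```text
t: 2.93
position: [0.5202, 0.2003, 0.4206]
ee_rot: [[0.335, 0.942, -0.0], [0.942, -0.335, 0.001], [0.001, -0.001, -1.0]]
wrist_force: [0.1, -0.2, 0.2]
finger_gap: 0.007
finger_force: 0.0
```

Run:
```python
from h import *
st()
for P in(W(-.11,.062,.3),W(-.11,.062,.08)): print(P,rel(P))
```

```text
t 2.9333 board xyz [ 0.0746 -0.0825  0.4206] F [ 0.13 -0.13  0.19] q [ 22.  18. -59.  86.  15.  85. -56.] gap 0.007035313176870597
[0.39458854 0.39823492 0.3       ] ([0.1443, -0.1846, 0.1209], [-0.0009, -0.001, -0.0004])
[0.39458854 0.39823492 0.08      ] ([0.1441, -0.1844, 0.3409], [-0.0009, -0.001, -0.0004])
```

arm_command([
  {"translation": [0.144,-0.185,0.1],"turn": [0,0,0],"gripper": 1},
  {"translation": [0.144,-0.185,0.1],"turn": [0,0,0],"gripper": 1},
  {"translation": [0.144,-0.185,0.1],"turn": [0,0,0],"gripper": 1},
  {"translation": [0.144,-0.185,0.1],"turn": [0,0,0],"gripper": 1},
  {"translation": [0.144,-0.185,0.1],"turn": [0,0,0],"gripper": 1},
  {"translation": [0.144,-0.185,0.1],"turn": [0,0,0],"gripper": 1},
  {"translation": [0.144,-0.185,0.1],"turn": [0,0,0],"gripper": 1},
  {"translation": [0.144,-0.185,0.34],"turn": [0,0,0],"gripper": 1},
  {"translation": [0.144,-0.185,0.34],"turn": [0,0,0],"gripper": 1},
  {"translation": [0.144,-0.185,0.34],"turn": [0,0,0],"gripper": 1},
  {"translation": [0.144,-0.185,0.34],"turn": [0,0,0],"gripper": 1},
  {"translation": [0.144,-0.185,0.34],"turn": [0,0,0],"gripper": 1},
  {"translation": [0.144,-0.185,0.34],"turn": [0,0,0],"gripper": 1},
  {"translation": [0.144,-0.185,0.34],"turn": [0,0,0],"gripper": 1},
  {"translation": [0.144,-0.185,0.34],"turn": [0,0,0],"gripper": 1},
])

```text
t: 4.18
position: [0.3976, 0.3923, 0.0792]
ee_rot: [[0.343, 0.939, -0.003], [0.939, -0.343, -0.003], [-0.004, -0.002, -1.0]]
wrist_force: [0.5, 0.4, 0.6]
finger_gap: 0.007
finger_force: 0.0
```

Run:
```python
from h import *
st()
im=shot("side","s2.png")[:,:,::-1]
t=shot("top","t2.png")[:,:,::-1]
a=cv2.resize(im[130:250,225:375],(600,480),interpolation=cv2.INTER_CUBIC)
b=cv2.resize(t[180:285,250:365],(526,480),interpolation=cv2.INTER_CUBIC)
cv2.imwrite("pics/c2.png",cv2.resize(np.hstack([a,b]),(800,341)))
```

```text
t 4.1833 board xyz [-0.1052  0.0574  0.0792] F [0.36 0.54 0.58] q [-11.  38. -48. 108.  36.  51. -97.] gap 0.00695307382615474
```

View pics/c2.png

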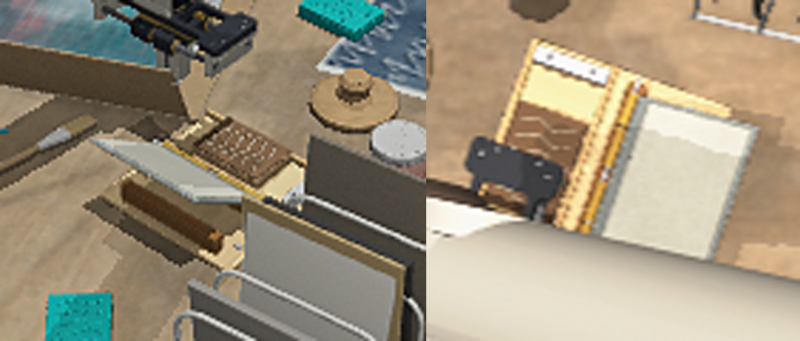

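The fingers hang above the near end of the channel, short of the block, and the block and leaf are untouched. The cardboard tray wall stands close by, so I check its height against the gripper body.

Run:
```python
from h import *
b=onz("side",[[291,171]],0)[0];print("base",(b-O)@EX,(b-O)@EY)
for z in(.03,.04,.05,.06,.07,.08,.1):
    p=onz("side",[[286.6,155]],z)[0]; q=onz("top",[[280,262],[265,262]],z)-O
    print(z,np.round([(p-O)@EX,(p-O)@EY],3),np.round([q@EX,q@EY],3).tolist())
print(rel(W(-.09,.062,.03)))
```

```text
base -0.1129051463576286 0.0900231166040842
0.03 [-0.157  0.119] [[-0.098, -0.112], [0.042, 0.082]]
0.04 [-0.148  0.109] [[-0.098, -0.112], [0.041, 0.08]]
0.05 [-0.139  0.1  ] [[-0.097, -0.111], [0.04, 0.079]]
0.06 [-0.13  0.09] [[-0.097, -0.11], [0.039, 0.078]]
0.07 [-0.122  0.08 ] [[-0.097, -0.11], [0.038, 0.076]]
0.08 [-0.113  0.071] [[-0.096, -0.109], [0.037, 0.075]]
0.1 [-0.095  0.051] [[-0.095, -0.108], [0.035, 0.072]]
([0.0012, 0.015, 0.0526], [0.0012, -0.0023, -0.0083])
```

arm_command([
  {"translation": [0.004,0.015,0],"turn": [0,0,1.562],"gripper": 1},
  {"translation": [0.004,0.015,0],"turn": [0,0,1.562],"gripper": 1},
  {"translation": [0.004,0.015,0],"turn": [0,0,1.562],"gripper": 1},
  {"translation": [0.004,0.015,0],"turn": [0,0,1.562],"gripper": 1},
  {"translation": [0.004,0.015,0],"turn": [0,0,1.562],"gripper": 1},
  {"translation": [0.004,0.015,0],"turn": [0,0,1.562],"gripper": 1},
  {"translation": [0.004,0.015,0],"turn": [0,0,1.562],"gripper": 1},
  {"translation": [0.004,0.015,0],"turn": [0,0,1.562],"gripper": 1},
  {"translation": [0.004,0.015,0],"turn": [0,0,1.562],"gripper": 1},
  {"translation": [0.004,0.015,0],"turn": [0,0,1.562],"gripper": 1},
  {"translation": [0.004,0.015,0],"turn": [0,0,1.562],"gripper": 1},
  {"translation": [0.004,0.015,0],"turn": [0,0,1.562],"gripper": 1},
  {"translation": [0.004,0.015,0],"turn": [0,0,1.562],"gripper": 1},
  {"translation": [0.004,0.015,0],"turn": [0,0,1.562],"gripper": 1},
  {"translation": [0.004,0.015,0],"turn": [0,0,1.562],"gripper": 1},
  {"translation": [0.004,0.015,0],"turn": [0,0,1.562],"gripper": 1},
])

```text
t: 5.62
position: [0.4118, 0.3956, 0.0818]
ee_rot: [[0.945, -0.327, -0.0], [-0.327, -0.945, 0.003], [-0.001, -0.002, -1.0]]
wrist_force: [-0.6, -0.1, -0.8]
finger_gap: 0.002
finger_force: 0.0
```

```bash
cat >> h.py <<'E'
RB=np.c_[EX,-EY,-EZ]
E
python3 - <<'E'
from h import *
st()
print(rel(W(-.085,.062,.019),RB))
E
```

```text
t 5.6167 board xyz [-0.0929  0.0653  0.0818] F [-0.54 -0.26 -0.76] q [ -57.   30.   13.  108.  -10.   43. -147.] gap 0.0018740743686807716
([0.008, 0.0035, 0.0628], [-0.0024, 0.0011, 0.008])
```

arm_command([
  {"translation": [0.003,0.003,0],"turn": [0,0,-1.57],"gripper": 1},
  {"translation": [0.003,0.003,0],"turn": [0,0,-1.57],"gripper": 1},
  {"translation": [0.003,0.003,0],"turn": [0,0,-1.57],"gripper": 1},
  {"translation": [0.003,0.003,0],"turn": [0,0,-1.57],"gripper": 1},
  {"translation": [0.003,0.003,0],"turn": [0,0,-1.57],"gripper": 1},
  {"translation": [0.003,0.003,0],"turn": [0,0,-1.57],"gripper": 1},
  {"translation": [0.003,0.003,0],"turn": [0,0,-1.57],"gripper": 1},
  {"translation": [0.003,0.003,0],"turn": [0,0,-1.57],"gripper": 1},
  {"translation": [0.003,0.003,0],"turn": [0,0,-1.57],"gripper": 1},
  {"translation": [0.003,0.003,0],"turn": [0,0,-1.57],"gripper": 1},
  {"translation": [0.003,0.003,0],"turn": [0,0,-1.57],"gripper": 1},
  {"translation": [0.003,0.003,0],"turn": [0,0,-1.57],"gripper": 1},
  {"translation": [0.003,0.003,0],"turn": [0,0,-1.57],"gripper": 1},
  {"translation": [0.003,0.003,0],"turn": [0,0,-1.57],"gripper": 1},
])

```text
t: 6.78
position: [0.4153, 0.3896, 0.0816]
ee_rot: [[0.331, 0.944, -0.001], [0.944, -0.331, 0.003], [0.003, -0.002, -1.0]]
wrist_force: [0.0, -0.5, -0.1]
finger_gap: 0.005
finger_force: 0.0
```

```bash
cat >> h.py <<'E'
RB=np.c_[-EX,EY,-EZ]
E
python3 - <<'E'
from h import *
st()
print(rel(W(-.085,.062,.08),RB))
E
```

```text
t 6.7833 board xyz [-0.0876  0.0608  0.0816] F [ 0.2  -0.48 -0.08] q [-39.  29.  -9. 107.   6.  43. -70.] gap 0.004664461434583808
([0.0012, 0.0026, 0.0016], [0.0007, -0.0035, -1.5672])
```

arm_command([
  {"translation": [0.001,0.003,0],"turn": [0,0,-1.567],"gripper": 1},
  {"translation": [0.001,0.003,0],"turn": [0,0,-1.567],"gripper": 1},
  {"translation": [0.001,0.003,0],"turn": [0,0,-1.567],"gripper": 1},
  {"translation": [0.001,0.003,0],"turn": [0,0,-1.567],"gripper": 1},
  {"translation": [0.001,0.003,0],"turn": [0,0,-1.567],"gripper": 1},
  {"translation": [0.001,0.003,0],"turn": [0,0,-1.567],"gripper": 1},
  {"translation": [0.001,0.003,0],"turn": [0,0,-1.567],"gripper": 1},
  {"translation": [0.001,0.003,0],"turn": [0,0,-1.567],"gripper": 1},
  {"translation": [0.001,0.003,0],"turn": [0,0,-1.567],"gripper": 1},
  {"translation": [0.001,0.003,0],"turn": [0,0,-1.567],"gripper": 1},
  {"translation": [0.001,0.003,0],"turn": [0,0,-1.567],"gripper": 1},
  {"translation": [0.001,0.003,0],"turn": [0,0,-1.567],"gripper": 1},
  {"translation": [0.001,0.003,0],"turn": [0,0,-1.567],"gripper": 1},
  {"translation": [0.001,0.003,0],"turn": [0,0,-1.567],"gripper": 1},
  {"translation": [0.001,0.003,0],"turn": [0,0,-1.567],"gripper": 1},
])

```text
t: 8.03
position: [0.4184, 0.3895, 0.0814]
ee_rot: [[-0.94, 0.342, 0.0], [0.342, 0.94, 0.002], [0.001, 0.002, -1.0]]
wrist_force: [-0.3, 0.3, -0.5]
finger_gap: 0.002
finger_force: 0.0
```

Run:
```python
from h import *
st()
print(rel(W(-.085,.062,.019),RB))
```

```text
t 8.0333 board xyz [-0.0846  0.0617  0.0814] F [-0.41  0.22 -0.52] q [-23.  33. -30. 107.  22.  46.   7.] gap 0.002221775829957643
([0.0003, 0.0001, 0.0624], [0.0019, -0.0006, -0.0074])
```

arm_command([
  {"translation": [0,0,0.03],"turn": [0,0,-0.007],"gripper": 1},
  {"translation": [0,0,0.045],"turn": [0,0,-0.007],"gripper": 1},
  {"translation": [0,0,0.058],"turn": [0,0,-0.007],"gripper": 1},
  {"translation": [0,0,0.062],"turn": [0,0,-0.007],"gripper": 1},
  {"translation": [0,0,0.062],"turn": [0,0,-0.007],"gripper": 1},
  {"translation": [-0.004,0,0.062],"turn": [0,0,-0.007],"gripper": 1},
  {"translation": [-0.008,0,0.062],"turn": [0,0,-0.007],"gripper": 1},
  {"translation": [-0.011,0,0.062],"turn": [0,0,-0.007],"gripper": 1},
  {"translation": [-0.014,0,0.062],"turn": [0,0,-0.007],"gripper": 1},
  {"translation": [-0.017,0,0.062],"turn": [0,0,-0.007],"gripper": 1},
  {"translation": [-0.02,0,0.062],"turn": [0,0,-0.007],"gripper": 1},
  {"translation": [-0.023,0,0.062],"turn": [0,0,-0.007],"gripper": 1},
  {"translation": [-0.026,0,0.062],"turn": [0,0,-0.007],"gripper": 1},
  {"translation": [-0.029,0,0.062],"turn": [0,0,-0.007],"gripper": 1},
])

```text
t: 9.2
position: [0.4449, 0.3801, 0.0188]
ee_rot: [[-0.944, 0.33, -0.0], [0.33, 0.944, 0.0], [0.0, 0.0, -1.0]]
wrist_force: [-1.4, 0.1, 1.0]
finger_gap: 0.004
finger_force: 0.9
```

Run:
```python
from h import *
st()
```

```text
t 9.2 board xyz [-0.0566  0.0618  0.0188] F [-1.32 -0.32  1.01] q [-23.  39. -27. 106.  25.  41.   7.] gap 0.004057412592321565
```

arm_command([
  {"translation": [-0.003,0,0],"turn": [0,0,0],"gripper": 1},
  {"translation": [-0.006,0,0],"turn": [0,0,0],"gripper": 1},
  {"translation": [-0.009,0,0],"turn": [0,0,0],"gripper": 1},
  {"translation": [-0.012,0,0],"turn": [0,0,0],"gripper": 1},
  {"translation": [-0.015,0,0],"turn": [0,0,0],"gripper": 1},
  {"translation": [-0.017,0,0],"turn": [0,0,0],"gripper": 1},
  {"translation": [-0.019,0,0],"turn": [0,0,0],"gripper": 1},
  {"translation": [-0.021,0,0],"turn": [0,0,0],"gripper": 1},
  {"translation": [-0.022,0,0],"turn": [0,0,0],"gripper": 1},
  {"translation": [-0.023,0,0],"turn": [0,0,0],"gripper": 1},
  {"translation": [-0.023,0,0],"turn": [0,0,0],"gripper": 1},
])

```text
t: 10.12
position: [0.4669, 0.3721, 0.0187]
ee_rot: [[-0.944, 0.331, 0.0], [0.331, 0.944, -0.0], [-0.0, 0.0, -1.0]]
wrist_force: [-1.4, -0.0, 0.3]
finger_gap: 0.005
finger_force: 0.3
```

Run:
```python
from h import *
st()
```

```text
t 10.1167 board xyz [-0.0331  0.0616  0.0187] F [-1.3  -0.5   0.25] q [-21.  40. -26. 104.  25.  42.   9.] gap 0.005391502870898606
```

arm_command([
  {"translation": [-0.001,0,0],"turn": [0,0,0],"gripper": 1},
  {"translation": [-0.002,0,0],"turn": [0,0,0],"gripper": 1},
  {"translation": [-0.003,0,0],"turn": [0,0,0],"gripper": 1},
  {"translation": [-0.003,0,0],"turn": [0,0,0],"gripper": 1},
])

```text
t: 10.45
position: [0.469, 0.3715, 0.0187]
ee_rot: [[-0.944, 0.33, -0.001], [0.33, 0.944, 0.0], [0.001, -0.0, -1.0]]
wrist_force: [-2.8, 1.2, 2.3]
finger_gap: 0.007
finger_force: 1.5
```

arm_command([
  {"translation": [-0.001,0,0],"turn": [0,0,0],"gripper": 1},
  {"translation": [-0.0015,0,0],"turn": [0,0,0],"gripper": 1},
  {"translation": [-0.0015,0,0],"turn": [0,0,0],"gripper": 1},
])

```text
t: 10.7
position: [0.4691, 0.3716, 0.0187]
ee_rot: [[-0.944, 0.329, -0.002], [0.329, 0.944, 0.0], [0.002, -0.001, -1.0]]
wrist_force: [-5.2, 1.9, 3.0]
finger_gap: 0.005
finger_force: 3.0
```

The TCP has stopped while the force rises to 5.5 N, so the block is at the stop. I back off, lift, check the block, and measure the rack's near edge.

arm_command([
  {"translation": [0.015,0,0],"turn": [0,0,0],"gripper": 1},
  {"translation": [0.02,0,0],"turn": [0,0,0],"gripper": 1},
  {"translation": [0.02,0,-0.23],"turn": [0,0,0],"gripper": 1},
  {"translation": [0.02,0,-0.23],"turn": [0,0,0],"gripper": 1},
  {"translation": [0.02,0,-0.23],"turn": [0,0,0],"gripper": 1},
  {"translation": [0.02,0,-0.23],"turn": [0,0,0],"gripper": 1},
  {"translation": [0.02,0,-0.23],"turn": [0,0,0],"gripper": 1},
  {"translation": [0.02,0,-0.23],"turn": [0,0,0],"gripper": 1},
  {"translation": [0.02,0,-0.23],"turn": [0,0,0],"gripper": 1},
  {"translation": [0.02,-0.2,-0.23],"turn": [0,0,1.57],"gripper": 1},
  {"translation": [0.02,-0.2,-0.23],"turn": [0,0,1.57],"gripper": 1},
  {"translation": [0.02,-0.2,-0.23],"turn": [0,0,1.57],"gripper": 1},
  {"translation": [0.02,-0.2,-0.23],"turn": [0,0,1.57],"gripper": 1},
  {"translation": [0.02,-0.2,-0.23],"turn": [0,0,1.57],"gripper": 1},
  {"translation": [0.02,-0.2,-0.23],"turn": [0,0,1.57],"gripper": 1},
  {"translation": [0.02,-0.2,-0.23],"turn": [0,0,1.57],"gripper": 1},
  {"translation": [0.02,-0.2,-0.23],"turn": [0,0,1.57],"gripper": 1},
  {"translation": [0.02,-0.2,-0.23],"turn": [0,0,1.57],"gripper": 1},
  {"translation": [0.02,-0.2,-0.23],"turn": [0,0,1.57],"gripper": 1},
])

```text
t: 12.28
position: [0.386, 0.1878, 0.2483]
ee_rot: [[0.023, 1.0, 0.0], [1.0, -0.023, -0.001], [-0.001, 0.0, -1.0]]
wrist_force: [0.7, -0.1, -0.8]
finger_gap: 0.003
finger_force: 0.0
```

Run:
```python
from h import *
st()
im=shot("side","s3.png")[:,:,::-1]
t=shot("top","t3.png")[:,:,::-1]
a=cv2.resize(im[130:250,225:375],(600,480),interpolation=cv2.INTER_CUBIC)
b=cv2.resize(t[130:285,230:410],(557,480),interpolation=cv2.INTER_CUBIC)
cv2.imwrite("pics/c3.png",cv2.resize(np.hstack([a,b]),(800,332)))
print("rack foot",[np.round([(p-O)@EX,(p-O)@EY],3) for p in onz("top",[[334,185],[413,203]],0)])
print("top at .2",[np.round([(p-O)@EX,(p-O)@EY],3) for p in onz("top",[[334,185],[413,203]],.2)])
print(rel(W(-.02,-.15,.075),RT))
```

```text
t 12.2833 board xyz [-0.0477 -0.1392  0.2483] F [ 0.66  0.13 -0.85] q [ -5.   4. -26. 117.   2.  60. -33.] gap 0.0029186333700660138
rack foot [array([ 0.163, -0.03 ]), array([ 0.187, -0.266])]
top at .2 [array([ 0.129, -0.038]), array([ 0.149, -0.235])]
([-0.0192, 0.0229, 0.1733], [0.0001, 0.0007, 0.3235])
```

View pics/c3.png

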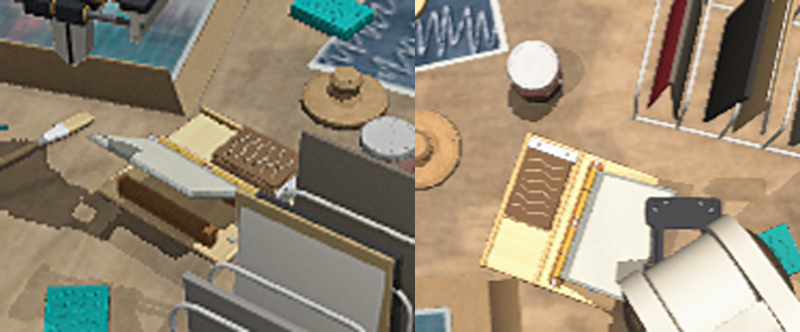

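The block is now against the white stop (top crop ~(552,150)), with the leaf still ajar and nothing else moved. Next I go down on the leaf's outer side.

arm_command([
  {"translation": [-0.029,0.019,0],"turn": [0,0,0.3235],"gripper": 1},
  {"translation": [-0.029,0.019,0],"turn": [0,0,0.3235],"gripper": 1},
  {"translation": [-0.029,0.019,0],"turn": [0,0,0.3235],"gripper": 1},
  {"translation": [-0.029,0.019,0.05],"turn": [0,0,0.3235],"gripper": 1},
  {"translation": [-0.029,0.019,0.09],"turn": [0,0,0.3235],"gripper": 1},
  {"translation": [-0.029,0.019,0.13],"turn": [0,0,0.3235],"gripper": 1},
  {"translation": [-0.029,0.019,0.16],"turn": [0,0,0.3235],"gripper": 1},
  {"translation": [-0.029,0.019,0.173],"turn": [0,0,0.3235],"gripper": 1},
  {"translation": [-0.029,0.019,0.173],"turn": [0,0,0.3235],"gripper": 1},
  {"translation": [-0.029,0.019,0.173],"turn": [0,0,0.3235],"gripper": 1},
])

```text
t: 13.22
position: [0.4038, 0.1592, 0.0751]
ee_rot: [[0.33, 0.944, -0.002], [0.944, -0.33, -0.001], [-0.001, -0.002, -1.0]]
wrist_force: [0.6, 0.6, 0.0]
finger_gap: 0.005
finger_force: 0.0
```

Run:
```python
from h import *
st()
for y,z in((-.12,.075),(-.085,.104)): print(rel(W(-.02,y,z),RT))
```

```text
t 13.2167 board xyz [-0.0213 -0.1602  0.0751] F [0.4  0.75 0.01] q [ -7.  20. -21. 125.  12.  36. -55.] gap 0.004863405704107796
([0.0402, 0.0015, 0.0], [-0.0019, 0.0013, 0.0048])
([0.0751, 0.0016, -0.029], [-0.0019, 0.0013, 0.0048])
```

arm_command([
  {"translation": [0.01,0,0],"turn": [0,0,0.005],"gripper": 1},
  {"translation": [0.02,0,0],"turn": [0,0,0.005],"gripper": 1},
  {"translation": [0.03,0,0],"turn": [0,0,0.005],"gripper": 1},
  {"translation": [0.036,0,0],"turn": [0,0,0.005],"gripper": 1},
  {"translation": [0.041,0,-0.003],"turn": [0,0,0.005],"gripper": 1},
  {"translation": [0.046,0,-0.007],"turn": [0,0,0.005],"gripper": 1},
  {"translation": [0.051,0,-0.011],"turn": [0,0,0.005],"gripper": 1},
  {"translation": [0.056,0,-0.015],"turn": [0,0,0.005],"gripper": 1},
  {"translation": [0.06,0,-0.019],"turn": [0,0,0.005],"gripper": 1},
  {"translation": [0.06,0,-0.019],"turn": [0,0,0.005],"gripper": 1},
])

```text
t: 14.05
position: [0.4241, 0.2126, 0.0957]
ee_rot: [[0.339, 0.941, -0.002], [0.941, -0.339, -0.006], [-0.006, 0.0, -1.0]]
wrist_force: [-3.8, -10.1, 7.6]
finger_gap: 0.003
finger_force: 5.4
```

Run:
```python
from h import *
st()
im=shot("side","s4.png")[:,:,::-1]
cv2.imwrite("pics/c4.png",cv2.resize(im[90:250,225:385],(600,600),interpolation=cv2.INTER_CUBIC))
```

```text
t 14.05 board xyz [-0.02   -0.103   0.0957] F [ -0.2  -10.75   7.61] q [-12.  22. -21. 119.  12.  41. -61.] gap 0.003261306943032555
```

View pics/c4.png

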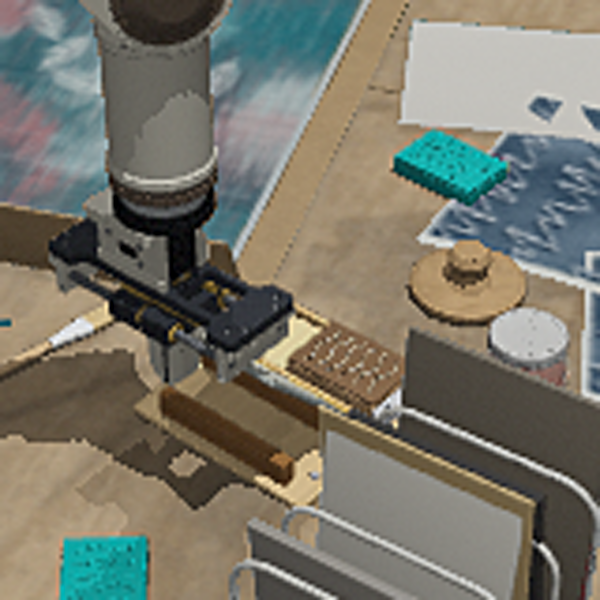

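The fingers are behind the leaf edge, which is turning. The side load is 10.7 N with an upward drag of 7.6 N, so I raise the finger along with the rising edge.

arm_command([
  {"translation": [0.002,0,-0.004],"turn": [0,0,0],"gripper": 1},
  {"translation": [0.006,0,-0.008],"turn": [0,0,0],"gripper": 1},
  {"translation": [0.01,0,-0.012],"turn": [0,0,0],"gripper": 1},
  {"translation": [0.014,0,-0.016],"turn": [0,0,0],"gripper": 1},
  {"translation": [0.018,0,-0.019],"turn": [0,0,0],"gripper": 1},
  {"translation": [0.023,0,-0.022],"turn": [0,0,0],"gripper": 1},
  {"translation": [0.028,0,-0.025],"turn": [0,0,0],"gripper": 1},
])

```text
t: 14.68
position: [0.4339, 0.2431, 0.12]
ee_rot: [[0.337, 0.941, 0.0], [0.941, -0.337, 0.0], [0.0, -0.0, -1.0]]
wrist_force: [-0.3, -1.8, -0.2]
finger_gap: 0.003
finger_force: 0.8
```

Run:
```python
from h import *
st()
```

```text
t 14.6833 board xyz [-0.021 -0.071  0.12 ] F [ 0.36 -1.81 -0.2 ] q [-14.  21. -22. 116.  11.  45. -62.] gap 0.0032501789150223767
```

arm_command([
  {"translation": [0.006,0,-0.003],"turn": [0,0,0],"gripper": 1},
  {"translation": [0.012,0,-0.006],"turn": [0,0,0],"gripper": 1},
  {"translation": [0.018,0,-0.008],"turn": [0,0,0],"gripper": 1},
  {"translation": [0.024,0,-0.01],"turn": [0,0,0],"gripper": 1},
  {"translation": [0.03,0,-0.011],"turn": [0,0,0],"gripper": 1},
  {"translation": [0.036,0,-0.012],"turn": [0,0,0],"gripper": 1},
  {"translation": [0.042,0,-0.013],"turn": [0,0,0],"gripper": 1},
  {"translation": [0.048,0,-0.014],"turn": [0,0,0],"gripper": 1},
  {"translation": [0.054,0,-0.014],"turn": [0,0,0],"gripper": 1},
  {"translation": [0.06,0,-0.014],"turn": [0,0,0],"gripper": 1},
  {"translation": [0.066,0,-0.014],"turn": [0,0,0],"gripper": 1},
  {"translation": [0.072,0,-0.013],"turn": [0,0,0],"gripper": 1},
])

```text
t: 15.68
position: [0.4585, 0.3106, 0.1328]
ee_rot: [[0.338, 0.941, 0.0], [0.941, -0.338, -0.0], [0.0, 0.0, -1.0]]
wrist_force: [-0.3, -1.6, 1.7]
finger_gap: 0.003
finger_force: 1.1
```

Run:
```python
from h import *
st()
im=shot("side","s5.png")[:,:,::-1]
cv2.imwrite("pics/c5.png",cv2.resize(im[90:250,225:385],(600,600),interpolation=cv2.INTER_CUBIC))
```

```text
t 15.6833 board xyz [-0.0205  0.0008  0.1328] F [ 0.26 -1.66  1.71] q [-19.  25. -22. 108.  12.  50. -67.] gap 0.0027831484322265437
```

View pics/c5.png

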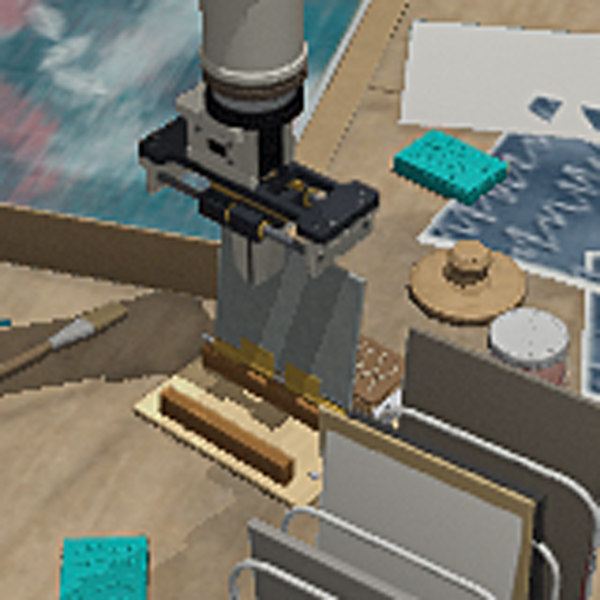

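The leaf is just past upright, with the finger on its bare grey back. I follow the arc over.

arm_command([
  {"translation": [0.006,0,0.001],"turn": [0,0,0],"gripper": 1},
  {"translation": [0.012,0,0.002],"turn": [0,0,0],"gripper": 1},
  {"translation": [0.018,0,0.004],"turn": [0,0,0],"gripper": 1},
  {"translation": [0.024,0,0.006],"turn": [0,0,0],"gripper": 1},
  {"translation": [0.03,0,0.008],"turn": [0,0,0],"gripper": 1},
  {"translation": [0.035,0,0.01],"turn": [0,0,0],"gripper": 1},
  {"translation": [0.04,0,0.013],"turn": [0,0,0],"gripper": 1},
  {"translation": [0.046,0,0.017],"turn": [0,0,0],"gripper": 1},
  {"translation": [0.051,0,0.02],"turn": [0,0,0],"gripper": 1},
  {"translation": [0.056,0,0.024],"turn": [0,0,0],"gripper": 1},
  {"translation": [0.061,0,0.029],"turn": [0,0,0],"gripper": 1},
  {"translation": [0.065,0,0.033],"turn": [0,0,0],"gripper": 1},
  {"translation": [0.069,0,0.038],"turn": [0,0,0],"gripper": 1},
  {"translation": [0.072,0,0.043],"turn": [0,0,0],"gripper": 1},
  {"translation": [0.076,0,0.049],"turn": [0,0,0],"gripper": 1},
  {"translation": [0.079,0,0.054],"turn": [0,0,0],"gripper": 1},
  {"translation": [0.082,0,0.06],"turn": [0,0,0],"gripper": 1},
  {"translation": [0.084,0,0.065],"turn": [0,0,0],"gripper": 1},
  {"translation": [0.086,0,0.071],"turn": [0,0,0],"gripper": 1},
])

```text
t: 17.32
position: [0.4873, 0.3913, 0.0612]
ee_rot: [[0.338, 0.941, 0.0], [0.941, -0.338, 0.0], [0.0, -0.0, -1.0]]
wrist_force: [0.2, -1.3, 0.2]
finger_gap: 0.002
finger_force: 0.6
```

Run:
```python
from h import *
st()
```

```text
t 17.3167 board xyz [-0.0203  0.0865  0.0612] F [ 0.61 -1.21  0.24] q [-27.  37. -20.  99.  16.  47. -74.] gap 0.0017993780811491097
```

arm_command([
  {"translation": [0.001,0,0.005],"turn": [0,0,0],"gripper": 1},
  {"translation": [0.002,0,0.01],"turn": [0,0,0],"gripper": 1},
  {"translation": [0.002,0,0.014],"turn": [0,0,0],"gripper": 1},
  {"translation": [0.002,0,0.018],"turn": [0,0,0],"gripper": 1},
  {"translation": [0.002,0,0.022],"turn": [0,0,0],"gripper": 1},
  {"translation": [0.002,0,0.024],"turn": [0,0,0],"gripper": 1},
  {"translation": [0.002,0,0.024],"turn": [0,0,0],"gripper": 1},
])

```text
t: 17.9
position: [0.4874, 0.3926, 0.0371]
ee_rot: [[0.338, 0.941, -0.001], [0.941, -0.338, -0.001], [-0.001, -0.001, -1.0]]
wrist_force: [-1.0, -0.4, 0.0]
finger_gap: 0.004
finger_force: 0.0
```

arm_command([
  {"translation": [0,0,0.001],"turn": [0,0,0],"gripper": 1},
  {"translation": [0,0,0.002],"turn": [0,0,0],"gripper": 1},
  {"translation": [0,0,0.002],"turn": [0,0,0],"gripper": 1},
])

```text
t: 18.15
position: [0.4876, 0.3926, 0.0368]
ee_rot: [[0.338, 0.941, -0.0], [0.941, -0.338, -0.001], [-0.001, 0.0, -1.0]]
wrist_force: [-2.9, -2.2, 7.6]
finger_gap: 0.007
finger_force: 4.2
```

The tip meets a hard stop at z = 36.8 mm, where 36.5 mm was expected, with 7.6 N. Lift off and verify.

arm_command([
  {"translation": [0,0,0.002],"turn": [0,0,0],"gripper": 1},
  {"translation": [0,0,0.002],"turn": [0,0,0],"gripper": 1},
  {"translation": [0,0,-0.02],"turn": [0,0,0],"gripper": 1},
  {"translation": [0,0,-0.2],"turn": [0,0,0],"gripper": 1},
  {"translation": [0,0,-0.2],"turn": [0,0,0],"gripper": 1},
  {"translation": [0,0,-0.2],"turn": [0,0,0],"gripper": 1},
  {"translation": [0,0,-0.2],"turn": [0,0,0],"gripper": 1},
  {"translation": [0,0,-0.2],"turn": [0,0,0],"gripper": 1},
  {"translation": [0,0,-0.2],"turn": [0,0,0],"gripper": 1},
  {"translation": [0,0.0,-0.2],"turn": [0,0,0],"gripper": 1},
])

```text
t: 18.98
position: [0.4883, 0.3929, 0.2368]
ee_rot: [[0.338, 0.941, 0.002], [0.941, -0.338, 0.001], [0.001, 0.002, -1.0]]
wrist_force: [-0.2, 0.1, -0.5]
finger_gap: 0.006
finger_force: 0.0
```

Run:
```python
from h import *
st()
im=shot("side","s6.png")[:,:,::-1]
cv2.imwrite("pics/c6.png",cv2.resize(im[90:250,225:385],(600,600),interpolation=cv2.INTER_CUBIC))
```

```text
t 18.9833 board xyz [-0.0199  0.0883  0.2368] F [-0.2   0.06 -0.47] q [-24.  26. -23.  92.  11.  65. -70.] gap 0.0063586034150513145
```

View pics/c6.png

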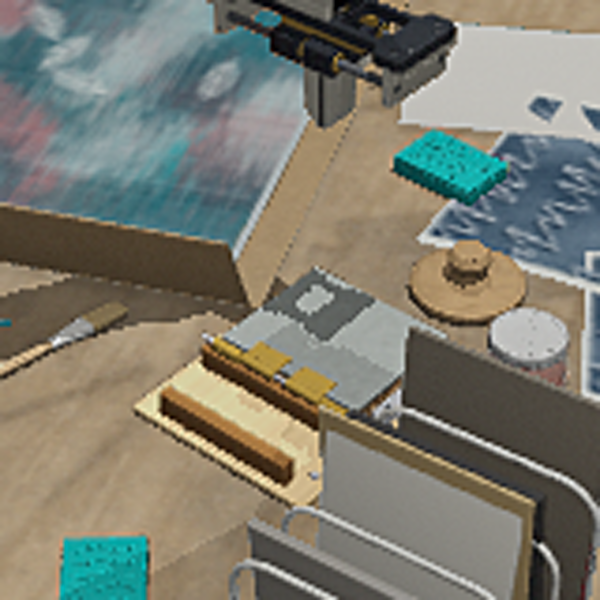

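The leaf lies flat with its grey back up over the block (crop ~(330,330)). The baren and the lidded can are where they were, and the gripper is clear. Handing in.

```bash
python3 -c "
from station import robot
print(robot.close_job())"
```

```text
the job is handed in; nothing more can be done
None
```

The job is handed in at about 19 s: the block was pushed against the stop, and the leaf was turned over and pressed flat onto its end stop, touched only on its edge and grey back; the judge returned no verdict.

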